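# Rock the lamp relay out of its socket at the imaging bench

## Task

Take the worn lamp relay - the tall rectangular one in the row of four sockets - off its pins. It is too tight to pull straight: rock it across the row, its top first away from the robot and then back towards it, about ten degrees each way and never more than twenty while its pins are in the socket, easing it up as you rock. When it is free, set it gently in the open black tray.

Things in the scene. Friction and masses are not known exactly. Their poses are not given: they have to be found in the camera images.
- relay: Lamp relay: plain grey upright block, 44 mm along x, 34 mm along y, 56 mm tall, 0.12 kg; under it four brass pins, 5 mm square, 14 mm long, at x +-16, y +-8 mm. Origin: centre of the block's underside, which rests on the socket's top; z up, y along the row, x roughly away from the robot. It rocks about its y. Other modules in the row: a low block 24 mm tall, a round can 44 mm tall; both stay.
- relay_grip (a point): Where to grip the relay: on its axis, 36 mm above its underside (20 mm below its top). Grip across its 44 mm x width, fingers closing across the row: there the sides are free, while neighbours stand 22 mm or more off the y faces. Rock it about its foot, not about the grip: lean 10 degrees over one lower edge and the far pins rise 6 mm. Three swings, each with the foot 4 mm higher, then lift.
- socket: Black fixed socket under the relay, one of four alike in a row at 58 mm pitch (one empty): 64 mm along x, 46 mm along y, 26 mm tall. Origin: centre of its underside, 10 mm over the table; axes as the relay's; seat 26 mm above the origin. Springs hold each pin with 6 to 9 N until it is out; a straight pull takes 22 to 37 N, one side half that. Pins have 4 mm of play along x, 1.5 mm along y.
- tray: Open black tray, fixed, 160 mm along its x, 140 mm along its y, walls 28 mm tall and 4 mm thick. Origin: centre of its underside; inner floor 4 mm above it. The relay can stand on its pins there, its underside then 18 mm above the tray's origin.
Mind the look-alikes: they are no part of the job. Leave any orange look-alike of the relay alone.

How it is judged:
By the outcome, as a careful person would: the job done as asked, in the order asked, and still so for the second after the job is handed in, with the robot touching nothing.
It also fails if it takes over 56 s, if anything falls off the work surface, if the arm or the gripper's body presses on something with over 40 N, if the wrist force passes 120 N, or if a joint passes its speed limit or range.

## Robot

A 7-joint arm with a two-finger parallel gripper is mounted at the origin on the work surface. World frame = base frame: x ahead of the robot, y to its left, z up, the work surface at z = 0. Lengths are in m, angles in rad, forces in N, time in s.
With the tool pointing down it reaches from about 0.4 to 0.85 m from the base axis. Payload 4.5 kg.
Tool frame: the origin (TCP) lies on the centre line of the jaws, within the pads' length; the fingertips stand 17 mm ahead of it and the grasp point (between the pads) lies 2 mm behind it; z points along the fingers, x is the direction in which the jaws open and shut, and the axes are right-handed (so a half turn about z gives the same grasp; the last joint's range is limited). The gripper opens to 85 mm and grips with 20 to 120 N. Pads are 22 mm wide; open, the fingers measure 114 mm over their backs; the gripper's body (76 mm by 85 mm) begins 54 mm behind the grasp point. The pads swing forward as they close: fully open they stand 13 mm farther back than shut.
Start: joints at [1.253, 0.689, -0.195, 1.565, 0.157, 0.902, -0.215], TCP at [0.215, -0.587, 0.248] pointing down, gripper open.
Joint ranges: [-3.01, 3.01], [-0.46, 2.08], [-1.47, 1.51], [0.13, 2.56], [-1, 4.14], [0.04, 2.09], [-2.66, 2.66]. Speed limits (rad/s): [2.57, 2.57, 3.14, 3.14, 3.14, 3.14, 3.14].

## Interface

Orientations are given as a 3x3 rotation matrix whose columns are the frame's x, y, z axes.
In Python, from workcell import bot gives the robot as it stands.
- The arm moves only by the tool move_arm, never from a script. Its argument "steps" is text: rows parted by semicolons, each of 7 numbers parted by spaces: the shift along the tool's x, y, z in cm, then the turn, a rotation vector about the tool's x, y, z in rad, then the opening, from 0 (shut) to 1 (fully open). A call has 1 to 12 rows; each row shifts and turns the pose as measured when the row begins, along the tool's axes as they then stand; what a row does not reach is not made up. A row lasts 1/8 s, in which the tool goes at most 62.5 mm and 10.7 degrees, less where a joint would pass 70% of its speed; a pose out of reach is approached as far as the arm can. A call with a gripper value outside its range is refused whole. The fingers move at their own pace and stop on an object; "squeeze" is the grip in N (left out, the last holds). Time passes only in rows, so rows that do not move let the fingers close. It gives the time, the measured TCP pose, the force and the opening at its end, in the units of the state.
- bot.state(): the state, without advancing time (a new reading comes with each control period).
- bot.capture(name): name is "scene" or "top" or "wrist"; returns the picture (400x640x3 uint8, blue, green, red); there is no depth.
- bot.get_calibration(name): a dict with "mtx" (3x3 intrinsics, pixels), "k1" (the pictures are not rectified: a ray, as slopes to the right and down, at radius r is drawn at 1 + k1 r^2 times it, then the intrinsics apply), "cam_to_world" (4x4, takes a point from camera to world coordinates). Camera axes: x right, y down, z forward; pixel columns grow to the right and rows downward; lengths in m; the calibration is good to about 2 mm. A picture is of the moment at which its call begins: read the wrist's pose just before it. get_calibration takes no time and is no camera call; for the wrist camera it gives the pose at the moment of the call.
- bot.finish_job(): hands the job in, once; it reports no verdict.
The state is a dict: "time_s": time; "q": joint angles; "joint_velocities": joint speeds; "effort": joint torques, N m; "eef_pos": TCP position; "ee_rot": TCP orientation; "force": force on the tool from outside, world axes, zero at the start; "moment": the same for the moment, N m; "grip_width": finger opening in m.
Only numpy, scipy, OpenCV 4.12 (cv2) and the standard library are available. Lean on these libraries where they do the work, as an engineer would, in place of code of your own. Each camera call takes 0.05 s, during which the arm holds its last target.

## Working session

There is one attempt and no reset: what is moved stays moved. The work goes in short steps, Python scripts to look and compute and a tool call to move; the robot and the scene stay as the last step left them, time stands still between calls to the robot, and variables do not carry over. Pictures are saved under pics/ and viewed, and the job is handed in when it is done.

Besides the shell and the picture viewer there is one more tool, called after "Request:" by a JSON object that holds its "fn" and its "kwargs", one argument or row to a line. move_arm: Moves the arm, as the interface text tells. Its arguments: {"type":"object","properties":{"steps":{"type":"string"},"squeeze":{"type":"number"}},"required":["steps"]}

```bash
ls; mkdir -p pics
python3 - <<'E'
from workcell import bot
import cv2,numpy as np
s=bot.state();print(s)
for n in("scene","top","wrist"):
    c=bot.get_calibration(n);print(n,c)
    cv2.imwrite(f"pics/{n}0.png",bot.capture(n))
E
```

```text
pics
{'time_s': 0.0, 'q': array([ 1.25283192,  0.69001293, -0.1945452 ,  1.56638864,  0.15731155,
        0.9024972 , -0.21504836]), 'joint_velocities': array([-2.05724850e-04,  1.37599851e-03,  3.13611285e-04, -1.15904578e-04,
       -2.95309638e-05,  1.18253452e-03, -5.84011307e-04]), 'effort': array([ 3.91877411e-04, -5.39616072e+01, -1.26628999e+00, -1.58545786e+01,
        9.16789955e-03,  9.72493988e-03, -3.23103528e-06]), 'eef_pos': array([ 0.21509175, -0.58613764,  0.24745487]), 'ee_rot': array([[ 3.44716174e-01, -9.38706641e-01, -7.75980739e-04],
       [-9.38705026e-01, -3.44717024e-01,  1.74577725e-03],
       [-1.90626647e-03,  1.26619364e-04, -9.99998175e-01]]), 'force': array([-0.18748881, -0.34217312, -0.14451167]), 'moment': array([-0.02592768,  0.01980533,  0.04189364]), 'grip_width': 0.08551723690857432}
scene {'mtx': array([[402.14470416,   0.        , 316.29476537],
       [  0.        , 402.14470416, 198.70229166],
       [  0.        ,   0.        ,   1.        ]]), 'k1': -0.019716569088848144, 'cam_to_world': array([[ 0.73653467,  0.53667089, -0.41170503,  0.85
[... 409 characters left out ...]
y([[ 0.00194401, -0.99405291,  0.10888081,  0.45189575],
       [-0.99889577,  0.00318068,  0.04687353, -0.05227438],
       [-0.04694108, -0.1088517 , -0.99294906,  0.87667806],
       [ 0.        ,  0.        ,  0.        ,  1.        ]])}
wrist {'mtx': array([[336.41564792,   0.        , 318.37088907],
       [  0.        , 336.41564792, 198.21679585],
       [  0.        ,   0.        ,   1.        ]]), 'k1': -0.03401653886308396, 'cam_to_world': array([[ 0.34481074, -0.88888156, -0.30165397,  0.292509  ],
       [-0.93867138, -0.32695311, -0.10953405, -0.55834292],
       [-0.0012639 ,  0.32092247, -0.94710463,  0.37253735],
       [ 0.        ,  0.        ,  0.        ,  1.        ]])}
```

View pics/scene0.png

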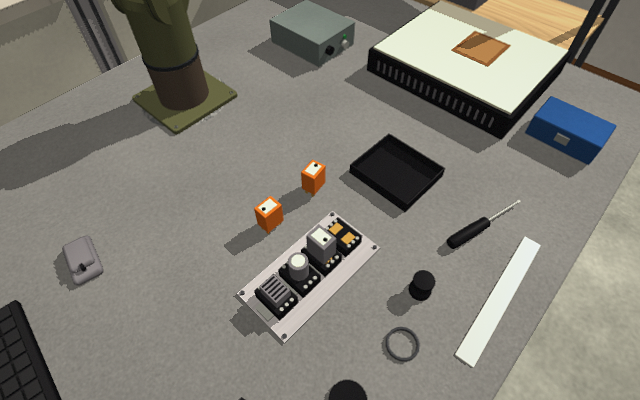

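View pics/top0.png

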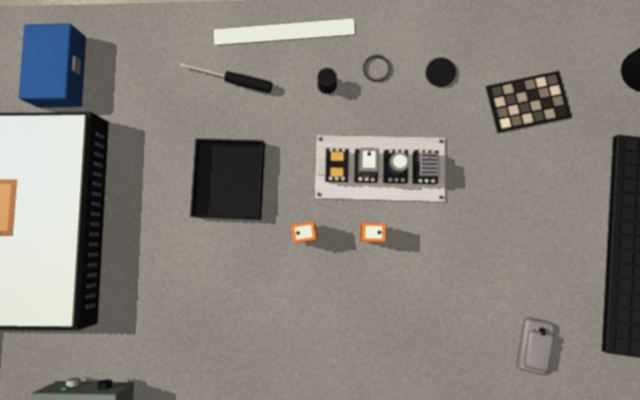

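View pics/wrist0.png

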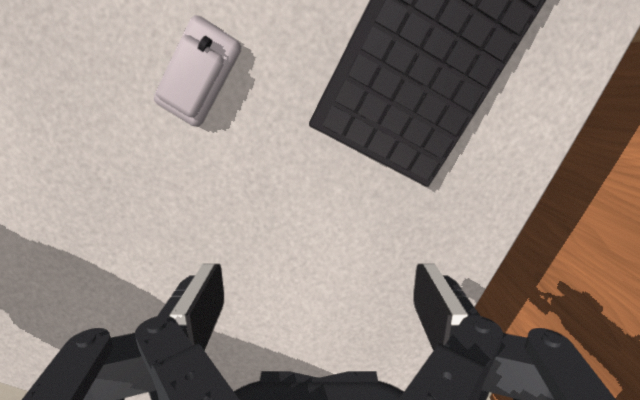

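The relay, with its white label, is at top (369,159) and scene (322,240). It stands in the row between the empty socket and the round can. The tray is at top (229,179). I'll zoom in next.

```bash
cat > h.py <<'E'
import numpy as np,cv2
from workcell import bot
def ray(cal,u,v):
    m=cal["mtx"];xd=(u-m[0,2])/m[0,0];yd=(v-m[1,2])/m[1,1];k=cal["k1"]
    x,y=xd,yd
    for _ in range(20):
        f=1+k*(x*x+y*y);x,y=xd/f,yd/f
    T=np.array(cal["cam_to_world"]);d=T[:3,:3]@np.array([x,y,1]);return T[:3,3],d/np.linalg.norm(d)
def plane(cal,u,v,z):
    o,d=ray(cal,u,v);return o+d*(z-o[2])/d[2]
def two(a,b):
    (o1,d1),(o2,d2)=a,b
    A=np.array([d1,-d2]).T;t=np.linalg.lstsq(A,o2-o1,rcond=None)[0]
    p,q=o1+d1*t[0],o2+d2*t[1];return (p+q)/2,np.linalg.norm(p-q)
def proj(cal,p):
    T=np.array(cal["cam_to_world"]);c=T[:3,:3].T@(np.array(p)-T[:3,3]);x,y=c[:2]/c[2];f=1+cal["k1"]*(x*x+y*y);m=cal["mtx"]
    return m[0,0]*x*f+m[0,2],m[1,1]*y*f+m[1,2]
E
python3 - <<'E'
import cv2,numpy as np
a=cv2.imread("pics/scene0.png")[200:350,225:385];b=cv2.imread("pics/top0.png")[125:215,300:460]
cv2.imwrite("pics/s1.png",cv2.resize(a,None,fx=4,fy=4,interpolation=cv2.INTER_CUBIC))
cv2.imwrite("pics/t1.png",cv2.resize(b,None,fx=5,fy=5,interpolation=cv2.INTER_CUBIC))
E
```

```text
(no output)
```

View pics/s1.png

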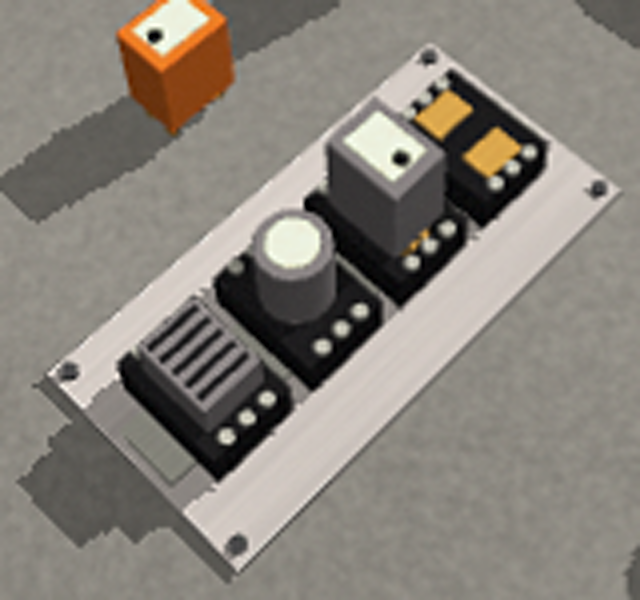

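View pics/t1.png

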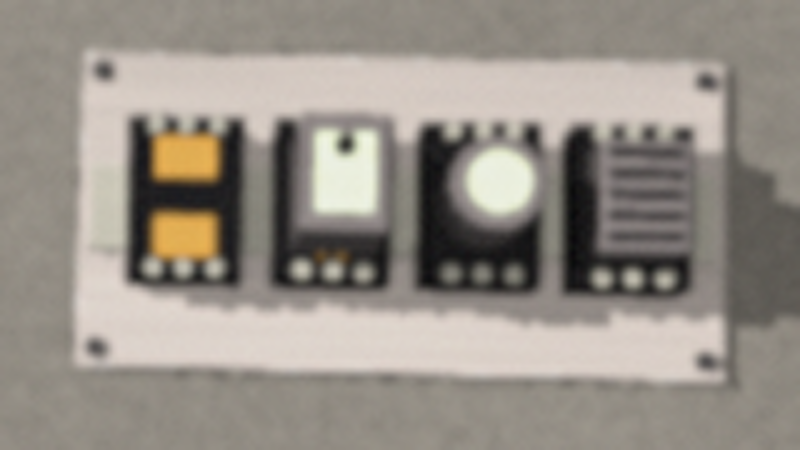

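```bash
python3 - <<'E'
from h import *
S=bot.get_calibration("scene");T=bot.get_calibration("top")
s=lambda u,v:(225+u/4,200+v/4); t=lambda u,v:(300+u/5,125+v/5)
# corners: (far +x,+y),(far,-y),(near,-y),(near,+y)
tc=[t(300,113),t(388,113),t(390,235),t(294,235)]
sc=[s(443,150),s(397,195),s(330,140),s(377,97)]
print("zplane.092")
for a,b in zip(tc,sc): print(plane(T,*a,.092).round(4),plane(S,*b,.092).round(4),[np.round(x,4) for x in two(ray(T,*a),ray(S,*b))])
for n,(a,b) in dict(emptysock=((185,200),None),hole1=((103,70),(598,188)),hole2=((707,82),(236,544)),hole3=((705,362),(68,372)),hole4=((96,347),(429,57))).items():
    print(n,plane(T,*t(*a),.01).round(4), plane(S,*s(*b),.01).round(4) if b else '')
# tray outline top: 
for p in [(195,139),(265,141),(262,219),(191,217)]: print("tray T",plane(T,*p,.028).round(4))
for p in [(391,135),(444,171),(405,207),(350,166)]: print("tray S",plane(S,*p,.028).round(4))
for p in [(305,232),(373,232)]: print('orange',plane(T,*p,.056).round(3))
E
python3 - <<'E'
import cv2
a=cv2.imread("pics/top0.png")[125:245,180:400]
cv2.imwrite("pics/t2.png",cv2.resize(a,None,fx=3.6,fy=3.6,interpolation=cv2.INTER_CUBIC))
a=cv2.imread("pics/scene0.png")[120:225,330:460]
cv2.imwrite("pics/s2.png",cv2.resize(a,None,fx=5,fy=5,interpolation=cv2.INTER_CUBIC))
E
```

```text
zplane.092
[ 0.6268 -0.1038  0.092 ] [ 0.6259 -0.1056  0.092 ] [array([ 0.6262, -0.1045,  0.0914]), np.float64(0.0019)]
[ 0.6265 -0.1359  0.092 ] [ 0.626  -0.1361  0.092 ] [array([ 0.6262, -0.136 ,  0.0923]), np.float64(0.0005)]
[ 0.5813 -0.1359  0.092 ] [ 0.5854 -0.1353  0.092 ] [array([ 0.5829, -0.1351,  0.0887]), np.float64(0.0032)]
[ 0.5815 -0.1011  0.092 ] [ 0.5855 -0.1045  0.092 ] [array([ 0.5826, -0.1015,  0.0855]), np.float64(0.0002)]
emptysock [ 0.6096 -0.0625  0.01  ] 
hole1 [ 0.6636 -0.0293  0.01  ] [ 0.6657 -0.0317  0.01  ]
hole2 [ 0.6563 -0.2723  0.01  ] [ 0.6582 -0.2748  0.01  ]
hole3 [ 0.5431 -0.2681  0.01  ] [ 0.5453 -0.2714  0.01  ]
hole4 [ 0.5499 -0.0265  0.01  ] [ 0.5525 -0.0286  0.01  ]
tray T [0.6616 0.2246 0.028 ]
tray T [0.6561 0.0819 0.028 ]
tray T [0.4994 0.0857 0.028 ]
tray T [0.5035 0.2277 0.028 ]
tray S [0.5136 0.2266 0.028 ]
tray S [0.6667 0.2135 0.028 ]
tray S [0.6594 0.0757 0.028 ]
tray S [0.5039 0.0863 0.028 ]
orange [ 0.473 -0.001  0.056]
orange [ 0.473 -0.129  0.056]
```

View pics/t2.png

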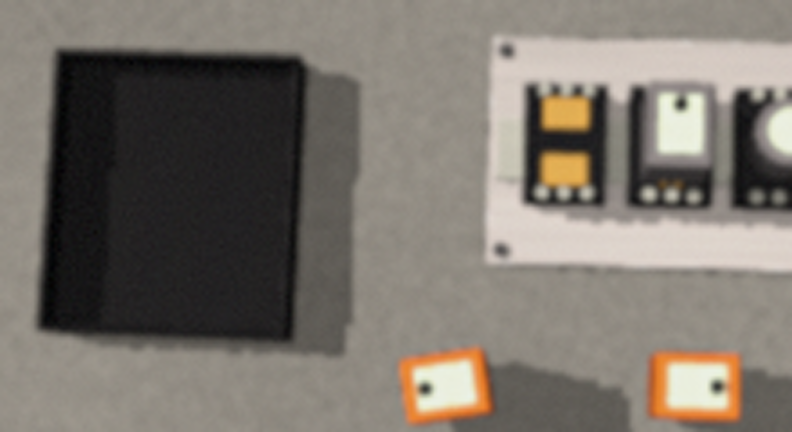

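View pics/s2.png

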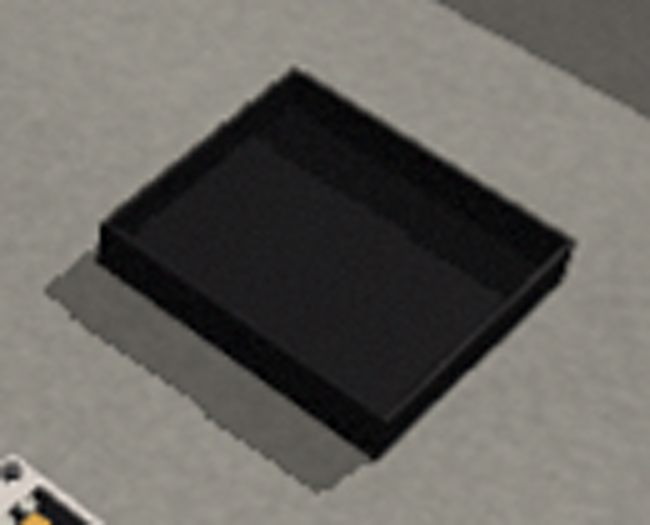

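```bash
cat >> h.py <<'E'
from scipy.spatial.transform import Rotation as Rn
def plan(target_pos,target_R,n,open_,s=None):
    s=s or bot.state();p0=np.array(s["eef_pos"]);R0=np.array(s["ee_rot"])
    w=Rn.from_matrix(R0.T@target_R).as_rotvec();R=R0;out=[]
    d=(np.array(target_pos)-p0)/n
    for i in range(n):
        out.append(np.r_[R.T@d*100,w/n]); R=R@Rn.from_rotvec(w/n).as_matrix()
    print("; ".join(" ".join(f"{v:.2f}" if k<3 else f"{v:.3f}" for k,v in enumerate(o))+f" {open_}" for o in out))
def down(yaw):
    c,s=np.cos(yaw),np.sin(yaw);return np.array([[c,s,0],[s,-c,0],[0,0,-1.]])
def err(tp,tR):
    s=bot.state();R=np.array(s["ee_rot"]);print("pos err tool cm",(R.T@(np.array(tp)-s["eef_pos"])*100).round(2),"rot",Rn.from_matrix(R.T@tR).as_rotvec().round(4),"pos",s["eef_pos"].round(4),"F",np.round(s["force"],1),"M",np.round(s["moment"],2),"w",round(s["grip_width"],4),"t",s["time_s"])
E
python3 -c "
from h import *
plan([.605,-.12,.22],down(-.031),12,1)"
```

```text
-2.53 -4.39 0.23 -0.000 0.000 -0.099 1; -2.08 -4.62 0.23 -0.000 0.000 -0.099 1; -1.62 -4.80 0.23 -0.000 0.000 -0.099 1; -1.13 -4.94 0.23 -0.000 0.000 -0.099 1; -0.64 -5.02 0.23 -0.000 0.000 -0.099 1; -0.14 -5.06 0.23 -0.000 0.000 -0.099 1; 0.36 -5.05 0.23 -0.000 0.000 -0.099 1; 0.86 -4.99 0.23 -0.000 0.000 -0.099 1; 1.35 -4.88 0.23 -0.000 0.000 -0.099 1; 1.82 -4.73 0.23 -0.000 0.000 -0.099 1; 2.28 -4.52 0.23 -0.000 0.000 -0.099 1; 2.72 -4.27 0.23 -0.000 0.000 -0.099 1
```

Request:
{"fn": "move_arm", "kwargs": {
  "steps": "-2.5 -4.4 0.2 0 0 -0.1 1; -2.1 -4.6 0.2 0 0 -0.1 1; -1.6 -4.8 0.2 0 0 -0.1 1; -1.1 -4.9 0.2 0 0 -0.1 1; -0.6 -5 0.2 0 0 -0.1 1; -0.1 -5.1 0.2 0 0 -0.1 1; 0.4 -5 0.2 0 0 -0.1 1; 0.9 -5 0.2 0 0 -0.1 1; 1.4 -4.9 0.2 0 0 -0.1 1; 1.8 -4.7 0.2 0 0 -0.1 1; 2.3 -4.5 0.2 0 0 -0.1 1; 2.7 -4.3 0.2 0 0 -0.1 1"
}}

```text
time_s: 1.65
eef_pos: [0.6044, -0.1065, 0.2187]
ee_rot: [[1.0, 0.008, -0.005], [0.008, -1.0, -0.002], [-0.005, 0.002, -1.0]]
force: [0.4, -0.6, -0.2]
grip_width: 0.0857
```

```bash
python3 -c "
from h import *
err([.605,-.12,.22],down(-.031))
plan([.605,-.12,.22],down(-.031),4,1)"
```

```text
pos err tool cm [ 0.05  1.35 -0.13] rot [0.002  0.0054 0.0391] pos [ 0.6044 -0.1065  0.2187] F [ 0.4 -0.6 -0.2] M [-0.02 -0.03 -0.01] w 0.0857 t 1.65
0.01 0.34 -0.03 0.000 0.001 0.010 1; 0.02 0.34 -0.03 0.000 0.001 0.010 1; 0.02 0.34 -0.03 0.000 0.001 0.010 1; 0.02 0.34 -0.03 0.000 0.001 0.010 1
```

Request:
{"fn": "move_arm", "kwargs": {
  "steps": "0 0.7 -0.1 0 0.003 0.02 1; 0 0.6 0 0 0.002 0.019 1; 0 0 0 0 0 0 1; 0 0 0 0 0 0 1"
}}

```text
time_s: 2.15
eef_pos: [0.605, -0.1166, 0.2188]
ee_rot: [[1.0, -0.028, -0.001], [-0.028, -1.0, 0.001], [-0.001, -0.001, -1.0]]
force: [0.1, 0.6, -0.3]
grip_width: 0.0857
```

```bash
python3 -c "
from h import *
err([.605,-.12,.22],down(-.031))
c=bot.get_calibration('wrist');im=bot.capture('wrist');np.save('w1.npy',c,allow_pickle=True)
cv2.imwrite('pics/w1.png',im)
err([.605,-.12,.22],down(-.031))"
```

```text
pos err tool cm [ 0.01  0.34 -0.12] rot [-0.0008  0.001   0.0029] pos [ 0.605  -0.1166  0.2188] F [ 0.1  0.6 -0.3] M [-0.01  0.04 -0.03] w 0.0857 t 2.15
pos err tool cm [ 0.01  0.33 -0.13] rot [-0.0007  0.0011  0.0028] pos [ 0.605  -0.1167  0.2187] F [-0.8 -0.4 -0.1] M [-0.06 -0.    0.03] w 0.0851 t 2.2
```

View pics/w1.png

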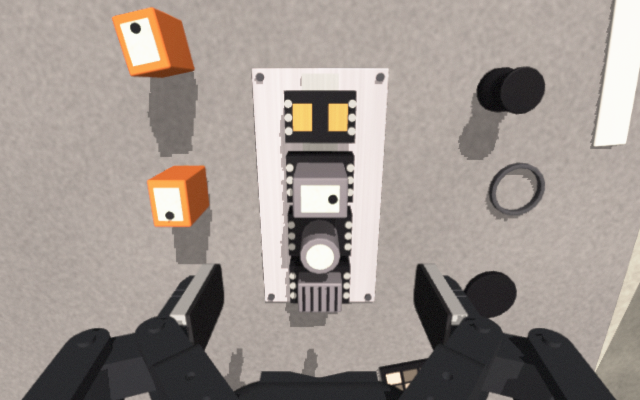

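```bash
python3 -c "
import cv2
a=cv2.imread('pics/w1.png')[145:235,270:370]
cv2.imwrite('pics/w1z.png',cv2.resize(a,None,fx=6,fy=6,interpolation=cv2.INTER_CUBIC))"
```

```text
(no output)
```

View pics/w1z.png

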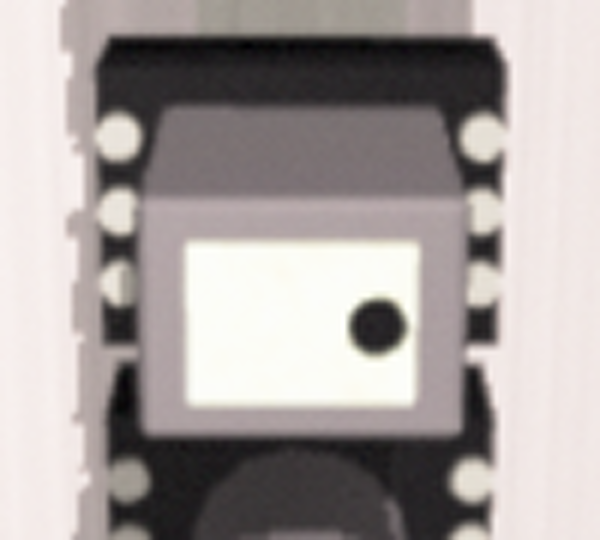

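```bash
python3 -c "
from h import *
c=np.load('w1.npy',allow_pickle=True).item();T=bot.get_calibration('top');S=bot.get_calibration('scene')
w=lambda u,v:(270+u/6,145+v/6)
cs=[w(142,197),w(464,197),w(464,437),w(140,437)]
P=[plane(c,*p,.092) for p in cs];print(np.round(P,4));m=np.mean(P,0);print('c',m,'w',[np.linalg.norm(P[i]-P[(i+1)%4]).round(4) for i in range(4)])
for p in [w(156,106),w(446,106)]: print('foot',plane(c,*p,.036).round(4))
# label centre triangulation
lw=w((184+420)/2,(240+407)/2)
lt=(300+346/5,125+171/5)
ls=(225+384/4,200+144/4)
print('label',lw,lt,ls,two(ray(c,*lw),ray(T,*lt)),two(ray(c,*lw),ray(S,*ls)),two(ray(T,*lt),ray(S,*ls)))
hs=[(260,77),(380,77),(368,297),(271,297)]
H=[plane(c,*p,.01) for p in hs];print(np.round(H,4), 'yaw', (H[3]-H[0])[0]/(H[3]-H[0])[1],(H[2]-H[1])[0]/(H[2]-H[1])[1],np.mean(H,0))
print(bot.state()['eef_pos'])
"
```

```text
[[ 0.5859 -0.1024  0.092 ]
 [ 0.6275 -0.1036  0.092 ]
 [ 0.6275 -0.137   0.092 ]
 [ 0.5839 -0.1358  0.092 ]]
c [ 0.60619637 -0.11969775  0.092     ] w [np.float64(0.0416), np.float64(0.0334), np.float64(0.0435), np.float64(0.0334)]
foot [ 0.5842 -0.103   0.036 ]
foot [ 0.6292 -0.1043  0.036 ]
label (320.3333333333333, 198.91666666666666) (369.2, 159.2) (321.0, 236.0) (array([ 0.6057927 , -0.1207471 ,  0.08977771]), np.float64(0.000818369430935435)) (array([ 0.60539655, -0.12058332,  0.09228028]), np.float64(0.001640262245120596)) (array([ 0.60477213, -0.12054816,  0.09210651]), np.float64(0.0006934526430872895))
[[ 0.5524 -0.0258  0.01  ]
 [ 0.665  -0.029   0.01  ]
 [ 0.6583 -0.2708  0.01  ]
 [ 0.5451 -0.2676  0.01  ]] yaw 0.03032554246305414 0.027402514593392387 [ 0.60519199 -0.14831083  0.01      ]
[ 0.60498736 -0.11669263  0.21874168]
```

Request:
{"fn": "move_arm", "kwargs": {
  "steps": "0 0.2 4.5 0 0 0 1; 0.1 0.15 4.5 0 0 0 1; 0 0 3.5 0 0 0 1; 0 0 1.5 0 0 0 1; 0 0 0 0 0 0 1; 0 0 0 0 0 0 1",
  "squeeze": 70
}}

```text
time_s: 2.95
eef_pos: [0.6084, -0.123, 0.0787]
ee_rot: [[0.999, -0.032, 0.007], [-0.032, -0.999, -0.001], [0.007, 0.001, -1.0]]
force: [0.9, -0.3, -0.5]
grip_width: 0.0856
```

```bash
python3 -c "
from h import *
err([.6057,-.1200,.07],down(-.029))
c=bot.get_calibration('wrist');im=bot.capture('wrist');np.save('w2.npy',c,allow_pickle=True)
cv2.imwrite('pics/w2.png',im)
cv2.imwrite('pics/sc2.png',bot.capture('scene'))
T=c; print(proj(c,[.6057,-.12,.092]))
"
```

```text
pos err tool cm [-0.29 -0.29  0.87] rot [ 0.0005 -0.0066 -0.0035] pos [ 0.6084 -0.123   0.0787] F [ 0.9 -0.3 -0.5] M [ 0.01  0.01 -0.05] w 0.0856 t 2.95
(np.float64(312.3331851164562), np.float64(298.6457985594921))
```

View pics/w2.png

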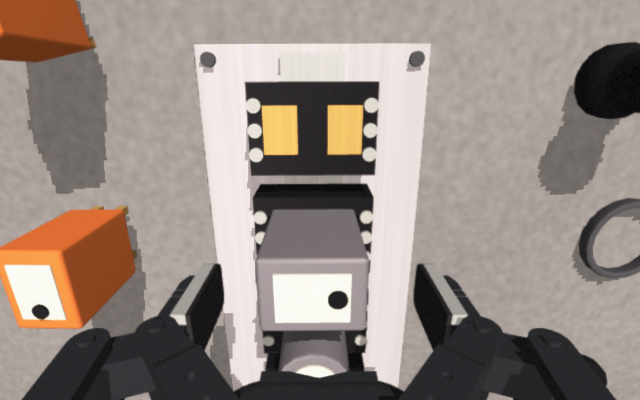

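View pics/sc2.png

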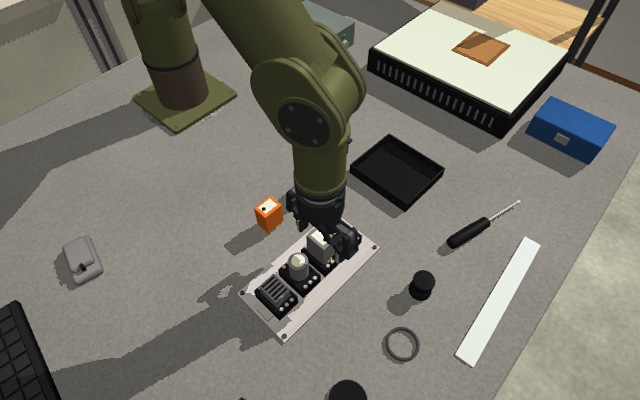

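Request:
{"fn": "move_arm", "kwargs": {
  "steps": "-0.15 -0.15 0.4 0 -0.004 -0.002 1; -0.1 -0.1 0.4 0 -0.003 -0.001 1; 0 0 0 0 0 0 1; 0 0 0 0 0 0 1"
}}

```text
time_s: 3.55
eef_pos: [0.607, -0.1202, 0.0722]
ee_rot: [[1.0, -0.029, 0.003], [-0.029, -1.0, -0.001], [0.003, 0.001, -1.0]]
force: [-0.1, 0.8, 0.0]
grip_width: 0.0856
```

```bash
python3 -c "
from h import *
err([.6060,-.1200,.07],down(-.029))"
```

```text
pos err tool cm [-0.11 -0.01  0.22] rot [ 0.0008 -0.0025 -0.0002] pos [ 0.607  -0.1202  0.0722] F [-0.1  0.8  0. ] M [ 0.01  0.01 -0.03] w 0.0856 t 3.55
```

Request:
{"fn": "move_arm", "kwargs": {
  "steps": "-0.1 0 0.25 0 -0.003 0 1; 0 0 0 0 0 0 0.6; 0 0 0 0 0 0 0.3; 0 0 0 0 0 0 0.3; 0 0 0 0 0 0 0.3; 0 0 0 0 0 0 0.3",
  "squeeze": 70
}}

```text
time_s: 4.3
eef_pos: [0.606, -0.1203, 0.0696]
ee_rot: [[1.0, -0.029, -0.001], [-0.029, -1.0, -0.001], [-0.001, 0.001, -1.0]]
force: [0.4, 0.4, 1.2]
grip_width: 0.0437
```

```bash
python3 -c "
from h import *
err([.6060,-.1200,.07],down(-.029))"
```

```text
pos err tool cm [ 0.   -0.03 -0.04] rot [ 0.0009  0.0006 -0.0004] pos [ 0.606  -0.1203  0.0696] F [0.4 0.4 1.2] M [ 0.03 -0.01 -0.02] w 0.0437 t 4.3
```

```bash
cat > rock.py <<'E'
from h import *
import sys
O=np.array([.606,-.1203,.036]);YAW=-.0293;L=.0336  # TCP .0696 at grip with foot at .036
Rr=Rn.from_euler('z',YAW).as_matrix()
def pose(th,h):
    t=np.radians(th);e=.022*np.sign(th) 
    c,s=np.cos(t),np.sin(t)
    x=e+(-e*c+L*s); z=h+(e*s+L*c)
    R=Rr@Rn.from_euler('y',t).as_matrix()@np.diag([1,-1,-1.])
    return O+Rr@np.array([x,0,z]),R
def now():
    s=bot.state();R=s["ee_rot"];v=Rr.T@(-np.array(R)[:,2]);th=np.degrees(np.arctan2(v[0],v[2]))
    foot=s["eef_pos"]+np.array(R)[:,2]*L
    e=.022*np.sign(th); 
    f=Rr.T@(foot-O)
    edge=min(f[2]-.022*np.sin(np.radians(th)),f[2]+.022*np.sin(np.radians(th)))
    print(f"th {th:.2f} roll {np.degrees(np.arctan2(v[1],v[2])):.2f} footcentre mm {(f*1e3).round(1)} low edge h {edge*1e3:.1f} F {np.round(s['force'],1)} M {np.round(s['moment'],2)} w {s['grip_width']:.4f} t {s['time_s']:.2f}")
    return s,th,edge
def go(th1,h1,n):
    s,th0,h0=now();p,R=np.array(s["eef_pos"]),np.array(s["ee_rot"]);out=[]
    for i in range(1,n+1):
        a=i/n;tp,tR=pose(th0+(th1-th0)*a,h0+(h1-h0)*a)
        # in first row correct
        out.append(np.r_[R.T@(tp-p)*100,Rn.from_matrix(R.T@tR).as_rotvec()]);p,R=tp,tR
    print("; ".join(" ".join(f"{v:.2f}" if k<3 else f"{v:.3f}" for k,v in enumerate(o))+" 0.2" for o in out))
if __name__=="__main__": go(float(sys.argv[1]),float(sys.argv[2])/1e3,int(sys.argv[3]))
E
python3 rock.py 10 0 5
```

```text
th 0.04 roll 0.05 footcentre mm [-0.1  0.   0. ] low edge h 0.0 F [0.4 0.4 1.2] M [ 0.03 -0.01 -0.02] w 0.0437 t 4.30
0.12 0.00 -0.07 0.001 -0.035 -0.000 0.2; 0.12 -0.00 -0.07 0.000 -0.035 0.000 0.2; 0.12 0.00 -0.07 0.000 -0.035 0.000 0.2; 0.12 -0.00 -0.07 -0.000 -0.035 -0.000 0.2; 0.12 0.00 -0.07 -0.000 -0.035 0.000 0.2
```

Request:
{"fn": "move_arm", "kwargs": {
  "steps": "0.12 0 -0.07 0 -0.035 0 0.2; 0.12 0 -0.07 0 -0.035 0 0.2; 0.12 0 -0.07 0 -0.035 0 0.2; 0.12 0 -0.07 0 -0.035 0 0.2; 0.12 0 -0.07 0 -0.035 0 0.2",
  "squeeze": 80
}}

```text
time_s: 4.92
eef_pos: [0.6124, -0.1204, 0.0724]
ee_rot: [[0.984, -0.029, -0.178], [-0.028, -1.0, 0.005], [-0.178, 0.0, -0.984]]
force: [-1.4, -0.6, -0.6]
grip_width: 0.043
```

```bash
python3 rock.py 10 0 3
```

```text
th 10.26 roll 0.02 footcentre mm [0.4 0.  3.3] low edge h -0.6 F [-1.4 -0.6 -0.6] M [-0.05 -0.69  0.05] w 0.0430 t 4.92
-0.01 0.00 -0.02 0.000 0.002 0.001 0.2; -0.01 -0.00 -0.02 0.000 0.002 0.000 0.2; -0.01 -0.00 -0.02 0.000 0.002 0.000 0.2
```

```bash
python3 -c "
from h import *
a=bot.capture('wrist');cv2.imwrite('pics/w3.png',a)
a=bot.capture('scene')[190:310,250:400];cv2.imwrite('pics/s3.png',cv2.resize(a,None,fx=5,fy=5,interpolation=cv2.INTER_CUBIC))"; python3 rock.py -10 3 10
```

```text
th 10.26 roll 0.03 footcentre mm [0.4 0.  3.4] low edge h -0.5 F [-1.8  0.5  3.5] M [-0.01  0.16  0.01] w 0.0433 t 5.03
-0.13 0.01 0.05 0.000 0.035 0.000 0.2; -0.12 0.00 0.04 0.000 0.035 0.000 0.2; -0.12 -0.00 0.04 0.000 0.035 -0.000 0.2; -0.12 -0.00 0.04 0.000 0.035 0.000 0.2; -0.12 0.00 0.04 0.000 0.035 -0.000 0.2; -0.12 -0.00 -0.10 0.000 0.035 -0.000 0.2; -0.12 -0.00 -0.11 0.000 0.035 0.000 0.2; -0.12 0.00 -0.11 -0.000 0.035 -0.000 0.2; -0.12 -0.00 -0.11 -0.000 0.035 0.000 0.2; -0.12 0.00 -0.11 0.000 0.035 0.000 0.2
```

View pics/w3.png

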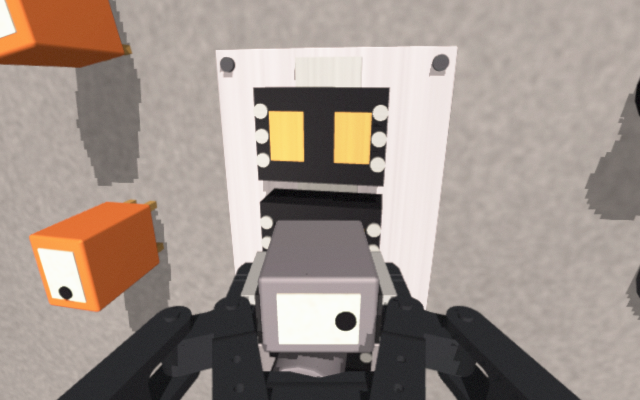

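View pics/s3.png

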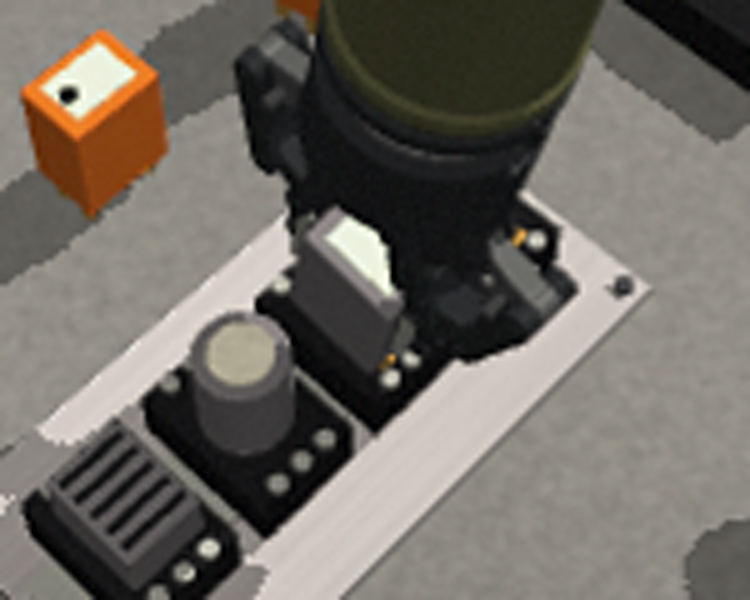

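The wrist view shows the relay held between the pads with its label at (320,320). The scene view shows it leaning away from the robot. I'll swing back now.

Request:
{"fn": "move_arm", "kwargs": {
  "steps": "-0.13 0 0.05 0 0.035 0 0.2; -0.12 0 0.04 0 0.035 0 0.2; -0.12 0 0.04 0 0.035 0 0.2; -0.12 0 0.04 0 0.035 0 0.2; -0.12 0 0.04 0 0.035 0 0.2; -0.12 0 -0.1 0 0.035 0 0.2; -0.12 0 -0.11 0 0.035 0 0.2; -0.12 0 -0.11 0 0.035 0 0.2; -0.12 0 -0.11 0 0.035 0 0.2; -0.12 0 -0.11 0 0.035 0 0.2"
}}

```text
time_s: 6.28
eef_pos: [0.5968, -0.12, 0.0733]
ee_rot: [[0.983, -0.03, 0.183], [-0.03, -1.0, -0.002], [0.183, -0.004, -0.983]]
force: [4.4, -1.2, -13.7]
grip_width: 0.0431
```

```bash
python3 rock.py 10 5 10
```

```text
th -10.54 roll -0.21 footcentre mm [-3.   0.2  4.3] low edge h 0.3 F [  4.4  -1.2 -13.7] M [-0.4  -0.14 -0.08] w 0.0431 t 6.28
0.39 0.00 0.08 -0.004 -0.036 -0.001 0.2; 0.13 0.00 0.03 0.000 -0.036 0.000 0.2; 0.12 0.00 0.03 0.000 -0.036 0.000 0.2; 0.12 0.00 0.03 -0.000 -0.036 -0.000 0.2; 0.12 -0.00 0.03 -0.000 -0.036 0.000 0.2; 0.12 -0.00 -0.10 0.000 -0.036 -0.000 0.2; 0.12 0.00 -0.12 0.000 -0.036 0.000 0.2; 0.12 0.00 -0.12 -0.000 -0.036 -0.000 0.2; 0.12 -0.00 -0.12 -0.000 -0.036 0.000 0.2; 0.12 0.00 -0.12 0.000 -0.036 0.000 0.2
```

```bash
python3 rock.py 10 9 10|tail -1
```

```text
0.40 0.00 0.04 -0.004 -0.036 -0.001 0.2; 0.13 0.00 -0.01 0.000 -0.036 0.000 0.2; 0.13 0.00 -0.01 0.000 -0.036 0.000 0.2; 0.13 0.00 -0.01 -0.000 -0.036 -0.000 0.2; 0.12 -0.00 -0.01 -0.000 -0.036 0.000 0.2; 0.12 -0.00 -0.14 0.000 -0.036 -0.000 0.2; 0.12 0.00 -0.16 0.000 -0.036 0.000 0.2; 0.12 0.00 -0.16 -0.000 -0.036 -0.000 0.2; 0.11 -0.00 -0.16 -0.000 -0.036 0.000 0.2; 0.11 0.00 -0.16 0.000 -0.036 0.000 0.2
```

Request:
{"fn": "move_arm", "kwargs": {
  "steps": "0.18 0 0 -0.003 -0.036 0 0.2; 0.16 0 0 0 -0.036 0 0.2; 0.15 0 -0.01 0 -0.036 0 0.2; 0.15 0 -0.01 0 -0.036 0 0.2; 0.15 0 -0.01 0 -0.036 0 0.2; 0.14 0 -0.14 0 -0.036 0 0.2; 0.14 0 -0.16 0 -0.036 0 0.2; 0.13 0 -0.16 0 -0.036 0 0.2; 0.12 0 -0.16 0 -0.036 0 0.2; 0.12 0 -0.16 0 -0.036 0 0.2"
}}

```text
time_s: 7.52
eef_pos: [0.6115, -0.1207, 0.0747]
ee_rot: [[0.984, -0.028, -0.175], [-0.027, -1.0, 0.011], [-0.175, -0.006, -0.985]]
force: [0.7, -0.6, -8.3]
grip_width: 0.0432
```

```bash
python3 rock.py -10 12 10
```

```text
th 10.08 roll -0.32 footcentre mm [-0.4 -0.   5.6] low edge h 1.8 F [ 0.7 -0.6 -8.3] M [-0.15 -1.24 -0.06] w 0.0432 t 7.53
-0.06 -0.02 -0.03 -0.006 0.035 0.002 0.2; -0.13 -0.00 -0.02 0.000 0.035 0.000 0.2; -0.13 -0.00 -0.02 -0.000 0.035 0.000 0.2; -0.12 0.00 -0.02 -0.000 0.035 -0.000 0.2; -0.12 0.00 -0.02 0.000 0.035 -0.000 0.2; -0.12 -0.00 -0.17 -0.000 0.035 0.000 0.2; -0.12 0.00 -0.18 0.000 0.035 -0.000 0.2; -0.11 0.00 -0.18 -0.000 0.035 0.000 0.2; -0.11 -0.00 -0.18 0.000 0.035 0.000 0.2; -0.10 0.00 -0.18 -0.000 0.035 0.000 0.2
```

Request:
{"fn": "move_arm", "kwargs": {
  "steps": "-0.1 0 -0.03 -0.003 0.035 0.001 0.2; -0.12 0 -0.02 -0.003 0.035 0.001 0.2; -0.12 0 -0.02 0 0.035 0 0.2; -0.12 0 -0.02 0 0.035 0 0.2; -0.12 0 -0.05 0 0.035 0 0.2; -0.12 0 -0.17 0 0.035 0 0.2; -0.12 0 -0.18 0 0.035 0 0.2; -0.11 0 -0.18 0 0.035 0 0.2; -0.1 0 -0.18 0 0.035 0 0.2; -0.1 0 -0.18 0 0.035 0 0.2",
  "squeeze": 90
}}

```text
time_s: 8.78
eef_pos: [0.5954, -0.12, 0.0771]
ee_rot: [[0.983, -0.03, 0.181], [-0.03, -1.0, 0.0], [0.181, -0.006, -0.983]]
force: [5.6, -1.3, -17.2]
grip_width: 0.0428
```

```bash
python3 rock.py 10 12 10;python3 -c "
from h import *
a=bot.capture('wrist');cv2.imwrite('pics/w4.png',a)"
```

```text
th -10.42 roll -0.33 footcentre mm [-4.5  0.1  8.1] low edge h 4.1 F [  5.6  -1.3 -17.2] M [-0.46 -0.32 -0.09] w 0.0428 t 8.78
0.54 -0.00 0.08 -0.006 -0.036 -0.001 0.2; 0.13 -0.00 0.00 -0.000 -0.036 0.000 0.2; 0.13 0.00 0.00 0.000 -0.036 -0.000 0.2; 0.12 -0.00 0.00 -0.000 -0.036 0.000 0.2; 0.12 0.00 0.00 -0.000 -0.036 0.000 0.2; 0.12 0.00 -0.14 0.000 -0.036 0.000 0.2; 0.12 -0.00 -0.15 -0.000 -0.036 0.000 0.2; 0.12 0.00 -0.15 0.000 -0.036 -0.000 0.2; 0.11 0.00 -0.15 -0.000 -0.036 0.000 0.2; 0.11 0.00 -0.15 -0.000 -0.036 0.000 0.2
```

View pics/w4.png

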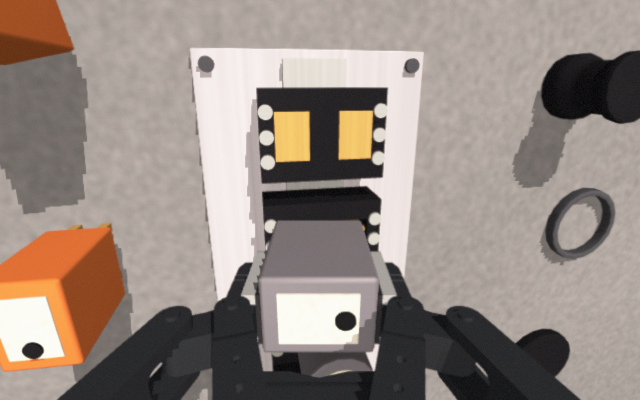

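The label is still at (320,320), so the relay hasn't slipped in the grip. The foot is about 4 mm up. Next is the third swing.

Request:
{"fn": "move_arm", "kwargs": {
  "steps": "0.18 0 0 -0.003 -0.036 0 0.2; 0.18 0 0 -0.003 -0.036 0 0.2; 0.17 0 0 0 -0.036 0 0.2; 0.17 0 0 0 -0.036 0 0.2; 0.16 0 -0.05 0 -0.036 0 0.2; 0.16 0 -0.16 0 -0.036 0 0.2; 0.15 0 -0.17 0 -0.036 0 0.2; 0.14 0 -0.17 0 -0.036 0 0.2; 0.12 0 -0.17 0 -0.036 0 0.2; 0.12 0 -0.17 0 -0.036 0 0.2"
}}

```text
time_s: 10.07
eef_pos: [0.611, -0.1206, 0.0789]
ee_rot: [[0.984, -0.029, -0.178], [-0.027, -1.0, 0.01], [-0.178, -0.005, -0.984]]
force: [2.0, 1.0, -6.6]
grip_width: 0.0434
```

```bash
python3 rock.py -10 15 10
```

```text
th 10.24 roll -0.30 footcentre mm [-0.9  0.   9.8] low edge h 5.9 F [ 2.   1.  -6.6] M [-0.06 -0.87 -0.03] w 0.0434 t 10.07
-0.01 -0.01 -0.03 -0.005 0.035 0.002 0.2; -0.13 0.00 -0.01 -0.000 0.035 -0.000 0.2; -0.13 -0.00 -0.01 0.000 0.035 0.000 0.2; -0.12 -0.00 -0.01 -0.000 0.035 0.000 0.2; -0.12 -0.00 -0.01 -0.000 0.035 -0.000 0.2; -0.12 0.00 -0.16 0.000 0.035 -0.000 0.2; -0.12 -0.00 -0.17 -0.000 0.035 0.000 0.2; -0.11 -0.00 -0.17 0.000 0.035 0.000 0.2; -0.11 0.00 -0.17 -0.000 0.035 -0.000 0.2; -0.11 0.00 -0.17 0.000 0.035 0.000 0.2
```

Request:
{"fn": "move_arm", "kwargs": {
  "steps": "-0.05 0 -0.03 -0.003 0.035 0.001 0.2; -0.11 0 -0.02 -0.003 0.035 0.001 0.2; -0.11 0 -0.02 0 0.035 0 0.2; -0.11 0 -0.02 0 0.035 0 0.2; -0.11 0 -0.05 0 0.035 0 0.2; -0.11 0 -0.17 0 0.035 0 0.2; -0.11 0 -0.18 0 0.035 0 0.2; -0.1 0 -0.18 0 0.035 0 0.2; -0.1 0 -0.18 0 0.035 0 0.2; -0.1 0 -0.18 0 0.035 0 0.2"
}}

```text
time_s: 11.32
eef_pos: [0.5964, -0.1187, 0.0904]
ee_rot: [[0.983, -0.03, 0.181], [-0.03, -1.0, -0.002], [0.181, -0.003, -0.983]]
force: [0.7, -0.6, -1.7]
grip_width: 0.0433
```

```bash
python3 rock.py 8 14 9
```

```text
th -10.43 roll -0.16 footcentre mm [-3.5  1.5 21.4] low edge h 17.4 F [ 0.7 -0.6 -1.7] M [-0.04  0.26 -0.02] w 0.0433 t 11.32
0.42 0.14 0.17 -0.003 -0.036 -0.001 0.2; 0.11 0.00 0.12 -0.000 -0.036 -0.000 0.2; 0.11 -0.00 0.12 -0.000 -0.036 -0.000 0.2; 0.12 -0.00 0.12 0.000 -0.036 0.000 0.2; 0.12 -0.00 0.12 0.000 -0.036 -0.000 0.2; 0.12 0.00 -0.02 0.000 -0.036 0.000 0.2; 0.12 -0.00 -0.04 -0.000 -0.036 0.000 0.2; 0.12 -0.00 -0.04 0.000 -0.036 0.000 0.2; 0.13 0.00 -0.04 -0.000 -0.036 -0.000 0.2
```

Request:
{"fn": "move_arm", "kwargs": {
  "steps": "0.2 0 -1 0 0 0 0.2; 0.4 0 -2 0 0 0 0.2; 0.6 0 -3 0 0 0 0.2; 0.3 0 -2 0 -0.09 0 0.2; 0 0 -1.5 0 -0.09 0 0.2; 0 0 0 0 0 0 0.2"
}}

```text
time_s: 12.08
eef_pos: [0.5946, -0.1183, 0.193]
ee_rot: [[1.0, -0.028, -0.003], [-0.028, -1.0, 0.006], [-0.003, -0.006, -1.0]]
force: [0.4, 0.1, -2.0]
grip_width: 0.0433
```

```bash
python3 -c "
from h import *
err([.583,.15,.17],down(-.03))
a=bot.capture('wrist');cv2.imwrite('pics/w5.png',a)
a=bot.capture('scene')[130:330,230:450];cv2.imwrite('pics/s5.png',cv2.resize(a,None,fx=3,fy=3,interpolation=cv2.INTER_CUBIC))"
```

```text
pos err tool cm [ -1.9  -26.77   2.46] rot [-0.0058  0.0035  0.0021] pos [ 0.5946 -0.1183  0.193 ] F [ 0.4  0.1 -2. ] M [ 0.   -0.07  0.02] w 0.0433 t 12.075
```

View pics/w5.png

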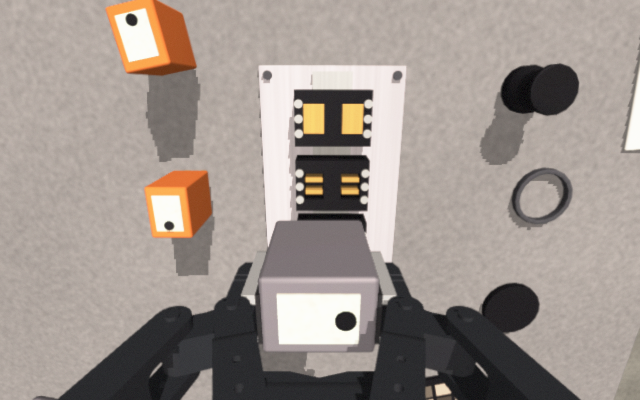

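View pics/s5.png

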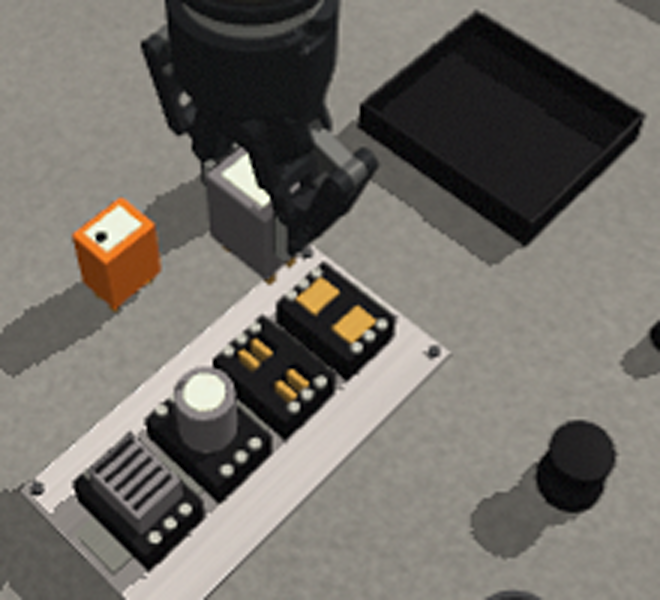

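The relay is free: four brass-lined slots are empty at scene crop (270,370), and the relay hangs in the gripper with its pins visible. Next I carry it to the tray.

Request:
{"fn": "move_arm", "kwargs": {
  "steps": "-0.2 -3 0 -0.003 0.002 0 0.2; -0.3 -5 0.2 -0.003 0.002 0 0.2; -0.4 -5 0.5 0 0 0 0.2; -0.4 -5 0.5 0 0 0 0.2; -0.3 -4.5 0.5 0 0 0 0.2; -0.2 -3 0.5 0 0 0 0.2; -0.1 -1.3 0.2 0 0 0 0.2; 0 0 0 0 0 0 0.2; 0 0 0 0 0 0 0.2"
}}

```text
time_s: 13.3
eef_pos: [0.5709, 0.1493, 0.158]
ee_rot: [[0.999, -0.031, -0.014], [-0.031, -0.999, -0.01], [-0.013, 0.01, -1.0]]
force: [0.5, -0.9, -1.9]
grip_width: 0.043
```

```bash
python3 -c "
from h import *
err([.583,.153,.17],down(-.035))
a=bot.capture('wrist');cv2.imwrite('pics/w6.png',a)"
```

```text
pos err tool cm [ 1.18 -0.4  -1.22] rot [0.0105 0.0133 0.0037] pos [0.5709 0.1493 0.158 ] F [ 0.5 -0.9 -1.9] M [-0.07 -0.05 -0.  ] w 0.043 t 13.3
```

View pics/w6.png

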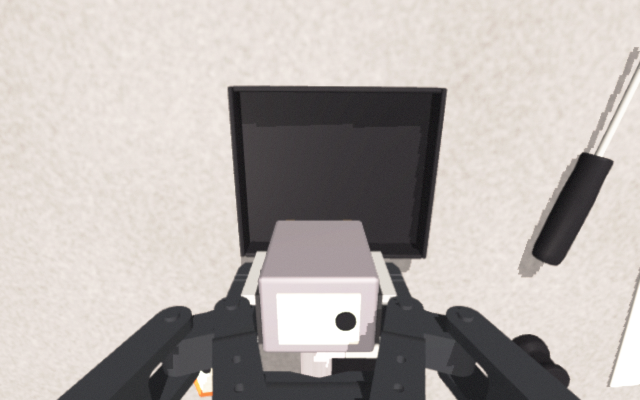

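```bash
python3 -c "
from h import *
c=bot.get_calibration('wrist');T=bot.get_calibration('top')
w=[(229,87),(445,89),(427,258),(243,257)]
P=np.array([plane(c,*p,.028) for p in w]);print(P.round(4),P.mean(0).round(4))
t=[(191,217),(195,139),(265,141),(262,219)]
t=[t[0],t[1],t[2],t[3]]
order=[0,1,2,3]
for a,b in zip(w,t): print([np.round(x,4) for x in two(ray(c,*a),ray(T,*b))])
"
```

```text
[[0.5069 0.2305 0.028 ]
 [0.6628 0.2245 0.028 ]
 [0.6599 0.0868 0.028 ]
 [0.5025 0.0918 0.028 ]] [0.583  0.1584 0.028 ]
[array([0.5042, 0.2306, 0.0186]), np.float64(0.0004)]
[array([0.6618, 0.2244, 0.0293]), np.float64(0.0011)]
[array([0.6598, 0.0833, 0.0217]), np.float64(0.0043)]
[array([0.5   , 0.0871, 0.0194]), np.float64(0.0001)]
```

Request:
{"fn": "move_arm", "kwargs": {
  "steps": "0.6 -0.3 1 0.005 0.006 0 0.2; 0.5 -0.3 2 0.005 0.006 0 0.2; 0 0 3 0 0 0 0.2; 0 0 2 0 0 0 0.2; 0 0 1 0 0 0 0.2; 0 0 0 0 0 0 0.2"
}}

```text
time_s: 14.1
eef_pos: [0.5862, 0.148, 0.0635]
ee_rot: [[0.999, -0.042, 0.003], [-0.041, -0.999, -0.002], [0.003, 0.002, -1.0]]
force: [0.2, 0.2, -1.0]
grip_width: 0.0432
```

```bash
python3 -c "
from h import *
err([.583,.156,.0516],down(-.035))"
```

```text
pos err tool cm [-0.36 -0.79  1.19] rot [ 0.0018 -0.0033 -0.0065] pos [0.5862 0.148  0.0635] F [ 0.2  0.2 -1. ] M [-0.   -0.01 -0.03] w 0.0432 t 14.1
```

Request:
{"fn": "move_arm", "kwargs": {
  "steps": "-0.2 -0.3 0.3 0.001 -0.002 0 0.2; -0.1 -0.3 0.3 0.001 -0.001 0 0.2; 0 0 0.2 0 0 0 0.2; 0 0 0.15 0 0 0 0.2; 0 0 0 0 0 0 0.2"
}}

```text
time_s: 14.72
eef_pos: [0.5849, 0.1552, 0.0556]
ee_rot: [[0.999, -0.042, 0.004], [-0.042, -0.999, 0.002], [0.004, -0.002, -1.0]]
force: [0.2, -0.6, -0.9]
grip_width: 0.0429
```

```bash
python3 -c "
from h import *
err([.583,.156,.0516],down(-.035))"
```

```text
pos err tool cm [-0.19 -0.07  0.4 ] rot [-0.0022 -0.004  -0.0067] pos [0.5849 0.1552 0.0556] F [ 0.2 -0.6 -0.9] M [-0.02 -0.04  0.08] w 0.0429 t 14.725
```

Request:
{"fn": "move_arm", "kwargs": {
  "steps": "0 0 0.15 0 -0.003 0 0.2; 0 0 0.1 0 0 0 0.2; 0 0 0.1 0 0 0 0.2; 0 0 0 0 0 0 0.2"
}}

```text
time_s: 15.22
eef_pos: [0.5851, 0.155, 0.052]
ee_rot: [[0.999, -0.042, 0.001], [-0.042, -0.999, 0.002], [0.001, -0.002, -1.0]]
force: [0.1, -0.8, -1.3]
grip_width: 0.0428
```

```bash
python3 -c "
from h import *
err([.583,.156,.0516],down(-.035))"
```

```text
pos err tool cm [-0.21 -0.09  0.04] rot [-0.0022 -0.0011 -0.0071] pos [0.5851 0.155  0.052 ] F [ 0.1 -0.8 -1.3] M [-0.02 -0.05  0.02] w 0.0428 t 15.225
```

No contact yet; the force is still just the relay's weight. I'll ease down to the floor.

Request:
{"fn": "move_arm", "kwargs": {
  "steps": "0 0 0.06 0 0 0 0.2; 0 0 0.05 0 0 0 0.2; 0 0 0 0 0 0 0.2"
}}

```text
time_s: 15.6
eef_pos: [0.5852, 0.1551, 0.0517]
ee_rot: [[0.999, -0.042, 0.002], [-0.042, -0.999, 0.002], [0.002, -0.002, -1.0]]
force: [-0.4, 0.3, -0.4]
grip_width: 0.0432
```

```bash
python3 -c "
from h import *
err([.583,.156,.0516],down(-.035))"
```

```text
pos err tool cm [-0.22 -0.09  0.01] rot [-0.002  -0.0016 -0.0071] pos [0.5852 0.1551 0.0517] F [-0.4  0.3 -0.4] M [-0.12 -0.    0.01] w 0.0432 t 15.6
```

Request:
{"fn": "move_arm", "kwargs": {
  "steps": "0 0 0.08 0 0 0 0.2; 0 0 0.08 0 0 0 0.2; 0 0 0 0 0 0 0.2"
}}

```text
time_s: 15.98
eef_pos: [0.5851, 0.1551, 0.0518]
ee_rot: [[0.999, -0.042, 0.002], [-0.042, -0.999, 0.001], [0.002, -0.002, -1.0]]
force: [-0.3, 0.5, -0.8]
grip_width: 0.043
```

Request:
{"fn": "move_arm", "kwargs": {
  "steps": "0 0 0.14 0 0 0 0.2; 0 0 0.14 0 0 0 0.2"
}}

```text
time_s: 16.23
eef_pos: [0.5852, 0.1552, 0.0515]
ee_rot: [[0.999, -0.042, 0.003], [-0.042, -0.999, 0.001], [0.003, -0.001, -1.0]]
force: [-3.9, -0.7, 16.4]
grip_width: 0.0432
```

```bash
python3 -c "
from h import *
err([.583,.156,.0516],down(-.035))
a=bot.capture('scene')[110:230,310:460];cv2.imwrite('pics/s6.png',cv2.resize(a,None,fx=5,fy=5,interpolation=cv2.INTER_CUBIC))"
```

```text
pos err tool cm [-0.22 -0.07 -0.01] rot [-0.0007 -0.003  -0.0074] pos [0.5852 0.1552 0.0515] F [-3.9 -0.7 16.4] M [-0.39  1.12  0.01] w 0.0432 t 16.225
```

View pics/s6.png

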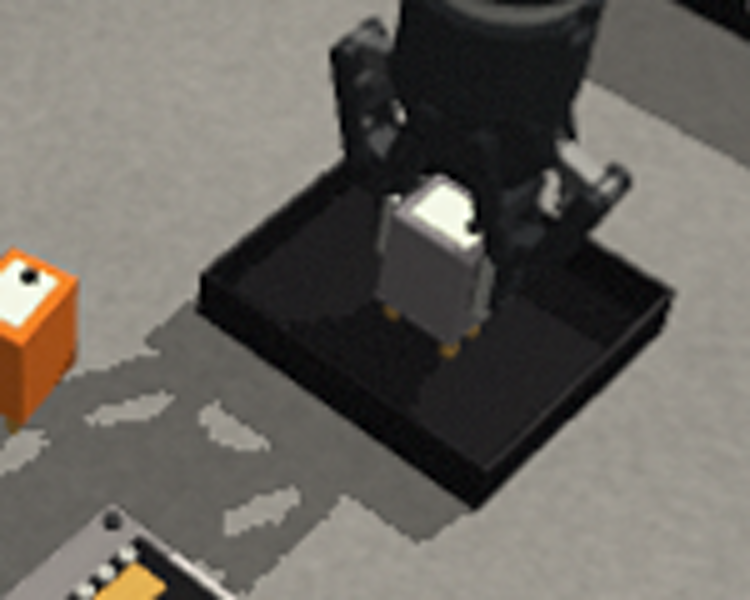

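The relay stands on its pins near the middle of the tray, and the pads are clear of the walls. Now I'll relax the push and release.

Request:
{"fn": "move_arm", "kwargs": {
  "steps": "0 0 -0.02 0 0 0 0.2; 0 0 0 0 0 0 0.2; 0 0 0 0 0 0 0.55; 0 0 0 0 0 0 0.7; 0 0 0 0 0 0 0.8; 0 0 0 0 0 0 0.8",
  "squeeze": 30
}}

```text
time_s: 17.02
eef_pos: [0.5857, 0.1555, 0.051]
ee_rot: [[0.999, -0.042, 0.004], [-0.042, -0.999, 0.001], [0.004, -0.002, -1.0]]
force: [0.3, 0.8, 0.2]
grip_width: 0.0682
```

Request:
{"fn": "move_arm", "kwargs": {
  "steps": "0 0 -1 0 0 0 0.8; 0 0 -3 0 0 0 0.8; 0 0 -4 0 0 0 0.8; 0 0 -4 0 0 0 0.8; 0 0 -3 0 0 0 0.8; 0 0 0 0 0 0 0.8; 0 0 0 0 0 0 0.8"
}}

```text
time_s: 17.9
eef_pos: [0.5848, 0.1553, 0.2086]
ee_rot: [[0.999, -0.042, 0.005], [-0.042, -0.999, 0.002], [0.005, -0.002, -1.0]]
force: [1.1, -0.2, 0.4]
grip_width: 0.0686
```

```bash
python3 -c "
from h import *
err([.583,.156,.2],down(-.035))
cv2.imwrite('pics/w7.png',bot.capture('wrist'))
a=bot.capture('scene')[110:330,230:460];cv2.imwrite('pics/s7.png',cv2.resize(a,None,fx=2.6,fy=2.6,interpolation=cv2.INTER_CUBIC))"
```

```text
pos err tool cm [-0.19 -0.06  0.86] rot [-0.0017 -0.0049 -0.0067] pos [0.5848 0.1553 0.2086] F [ 1.1 -0.2  0.4] M [-0.02  0.07  0.01] w 0.0686 t 17.9
```

View pics/w7.png

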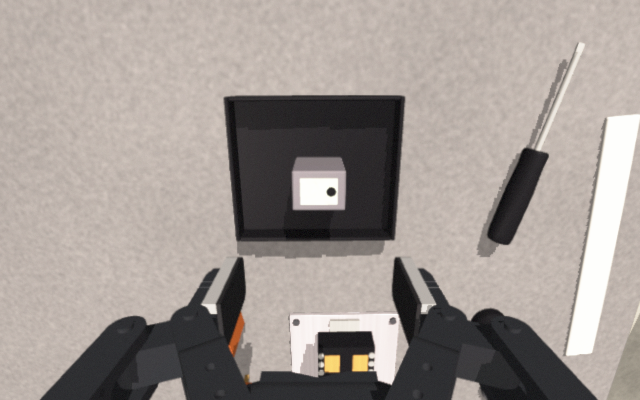

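View pics/s7.png

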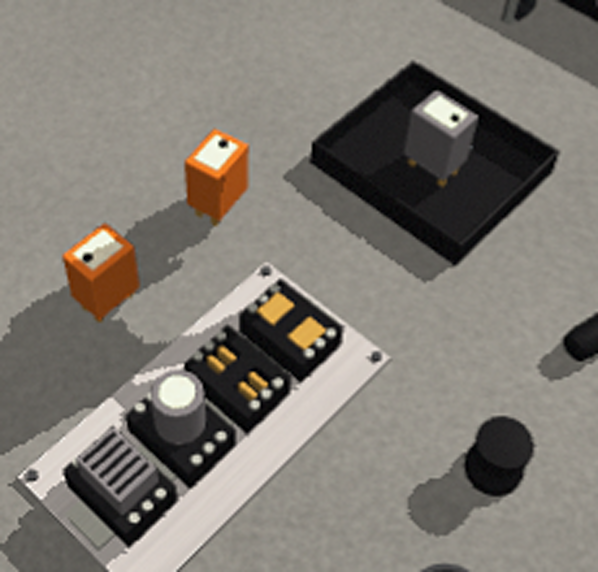

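The relay stands upright in the tray (wrist view, around (319,185)) and the gripper is clear of it. The socket is empty, and the other modules and the orange look-alikes have not moved.

```bash
python3 -c "
from workcell import bot
print(bot.finish_job())"
```

```text
the job is handed in; nothing more can be done
None
```

The relay is off its pins and standing upright in the black tray. I handed the job in at about 18 s of the 56 s allowed.

- **Rocking:** I gripped the relay across its 44 mm width and rocked it three times, top away from the robot first and then back. The lean measured at most about 10.5° each way, read at the end of each swing. The foot rose a few mm per swing, and the relay came free on the last swing back. The pull I saw stayed below about 18 N.
- **Setting down:** The pins touched the tray floor with the tool at the height I expected. The last push down reached about 16 N before I backed off and opened the fingers.
- **Last checks:** The final pictures show the relay upright near the middle of the tray, its socket empty, and the other modules and both orange look-alikes unmoved. The gripper is well above everything and the force reading is near zero.
- **What disagreed:**
  - The foot rose less per swing than I commanded. It also drifted 3–4.5 mm towards the robot on the swings back.
  - At the end of the last swing the foot jumped to about 17 mm, when I had aimed for about 15 mm.
  - Two-view heights of the tray's rim came out at 19–29 mm against the stated 28 mm, because its dark edges were hard to pick out.

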